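Load a circuit board into a spring board vice

ROBOT

A 7-joint arm with a two-finger parallel gripper is mounted at the origin on a cart in front of the work surface, level with it; the furniture and walls round the work are solid. World frame = base frame: x ahead of the robot, y to its left, z up, the work surface at z = 0. Lengths are in m, angles in rad, forces in N, time in s.
With the tool pointing down it reaches from about 0.425 to 0.925 m from the base axis. Payload 6.8 kg.
Tool frame: the origin (TCP) lies on the centre line of the jaws, within the pads' length; the fingertips stand ahead of it and the grasp point (between the pads) lies 11 mm behind it (r.tcp_to_tips is the z of the fingertips in the tool frame, in m); z points along the fingers, y is the line along which they close (so a half turn about z gives the same grasp; the last joint's range is limited). The gripper opens to 85 mm and grips with 20 to 120 N. Pads are 22 mm wide; open, the fingers measure 114 mm over their backs; the gripper's body (76 mm by 85 mm) begins 54 mm behind the grasp point. The pads swing forward as they close: fully open they stand 13 mm farther back than shut.
Start: joints at [1.174, 0.477, 0.022, 1.555, -0.011, 1.109, -0.083], TCP at [0.192, -0.647, 0.239] pointing down, gripper open.
Joint ranges: [-2.96, 2.96], [-0.34, 2.1], [-1.41, 1.46], [0.24, 2.44], [-1.37, 4.51], [0.17, 1.92], [-2.96, 2.96]. Speed limits (rad/s): [2.39, 2.39, 3.14, 3.14, 3.14, 3.14, 3.14].

INTERFACE

Orientations are given as a rotation vector (axis times angle).
In Python, from bench import r, optics gives the robot as it stands.
- The arm moves only by the shell command python3 -m creep 'ROWS' [FORCE]. ROWS is a JSON object whose one key "rows" holds a list of rows, each a list of 7 numbers: the shift along the tool's x, y, z in units of 25 mm (1.0 is 25 mm), then the turn, a rotation vector about the tool's x, y, z in units of 8 degrees (1.0 is 8 degrees), then the finger opening in mm, from 0 to 85.4. A call has 1 to 10 rows; each row is the pose to reach, as a shift and turn from the pose commanded when the call began, along the tool's axes at that moment; what a row does not reach only later rows make up. A row lasts 1/8 s, in which the tool goes at most 62.5 mm and 10.7 degrees, less where a joint would pass 70% of its speed; a pose out of reach is approached as far as the arm can. A call with a gripper value outside its range is refused whole. The fingers move at their own pace and stop on an object; FORCE is the grip in N (left out, the last holds). Time passes only in rows, so rows that repeat a pose let the fingers close. It gives the time, the measured TCP pose, the force, the opening and the grip force at its end, in the units of the state.
- r.get_obs(): the state, without advancing time (a new reading comes with each control period).
- optics.grab_frame(name): name is "scene" or "top"; returns a dict with "color" (384x512x3 uint8, blue, green, red), "K" (3x3 intrinsics, pixels), "R" (3x3) and "t" (3): a world point X has camera coordinates R X + t. Camera axes: x right, y down, z forward; pixel columns grow to the right and rows downward; lengths in m; the calibration is good to about 2 mm. A picture is of the moment at which its call begins. There is no depth.
- r.hand_in(): hands the job in; it is judged then, once.
The state is a dict: "clock": time; "joints": joint angles; "qvel": joint speeds; "tau": joint torques, N m; "tcp_pos": TCP position; "orientation": TCP orientation; "contact_force": force on the tool from outside, world axes, zero at the start; "moment": the same for the moment, N m; "grip_width": finger opening in m; "gripper_force": force on a finger pad.
Only numpy, scipy, OpenCV 4.12 (cv2) and the standard library are available. Lean on these libraries where they do the work, as an engineer would, in place of code of your own. Each camera call takes 0.05 s, during which the arm holds its last target. There are 200 camera calls.

TASK

Put the green circuit board into the spring board vice, parts up, for rework: holding it slanted, push the end with the gold contacts into the V-groove of the sprung jaw (the one with the two springs) until that jaw has given way enough, lower the end with the green terminal block behind the lip of the fixed jaw, and let the spring carry it home so that it sits level, square and in the middle of both jaws with nothing touching it. Somebody has reset the height of the jaws by eye, so feel for the grooves: press gently, do not run the sprung jaw against its stop or force the board down, and leave the other things on the bench alone.

Things in the scene. Friction and masses are not known exactly. Their poses are not given: they have to be found in the camera images.
- board: green circuit board 100 x 60 x 3.2 mm, 0.07 to 0.12 kg, lying parts-up on four 10 mm standoffs, underside 10 mm up. Origin: centre of the laminate, mid-thickness. x runs from the green terminal block's end (x = -50 mm) to the end with gold contacts (+50), y across the 60 mm, z up. Grip it by the long edges, clear of parts, firmly (55 N does no harm); parts rise 14 mm over the origin.
- contact_edge (a point): middle of the board's short edge with the gold contacts, mid-thickness; turns with the board
- terminal_edge (a point): middle of the board's short edge at the green terminal block, mid-thickness; turns with the board
- board_vice: spring board vice, base 190 x 124 mm, fixed. Origin on the bench under the middle of a loaded board; x from fixed to sprung jaw, z up. A head clamped on a pillar carries two black jaws 34 mm wide (y = +-17). Groove middles stand 90 mm up, give or take 6 mm: NOT measured, feel. Tops end 12 mm over the grooves, rods 45 mm below. Over 25 N between board and jaws (both summed) harms the board.
- sprung_mark (a point): x = +46, z = 90 mm in the vice's frame (fixed to the base, so the true groove is up to 6 mm above or below): floor of the sprung jaw's V-groove when unpressed. Groove faces -x; floor 3.6 mm high, mouth 18 mm high and 8 mm before the floor. The jaw slides to +x only: 4 N to start, 0.6 N more per mm (and 0.1 N per mm/s), hard stop at 16 mm (13.6 N). Friction about 0.6.
- fixed_mark (a point): x = -50, z = 90 mm in the vice's frame (same caution on height): floor of the fixed jaw's groove, facing +x. A flat ledge 1.8 mm below its middle reaches to x = -38; a lip above only to x = -46, there 3.4 to 7.2 mm over the middle. To pass it the sprung jaw must give way at least 8 mm (8.8 N). A loaded board has its origin at x = y = 0 at groove height and keeps the jaw 4 mm back (6.4 N).
- pliers: needle-nose pliers with blue handles, 131 mm long, lying on the bench; a bystander
- spool: small wire spool with wooden flanges, 49 mm across, 50 mm high, standing on the bench; a bystander
- flux: round tin with a green lid, 54 mm across, 20 mm high; a bystander

How it is judged:
By the outcome, as a careful person would: the job done as asked, in the order asked, and still so for the second after the job is handed in, with the robot touching nothing.
It also fails if it takes over 67 s, if anything falls off the work surface, if the arm or the gripper's body presses on something with over 40 N, if the wrist force passes 120 N, or if a joint passes its speed limit or range.

## Working session

There is one attempt and no reset: what is moved stays moved. The work goes in short steps, Python scripts to look and compute and a shell command to move; the robot and the scene stay as the last step left them, time stands still between calls to the robot, and variables do not carry over. Pictures are saved under pics/ and viewed, at most 10 in all, crops included, and the job is handed in when it is done.

```bash
mkdir -p pics; ls
python3 - <<'E'
from bench import r, optics
import cv2
o=r.get_obs();print(o, r.tcp_to_tips)
for n in("scene","top"):
    f=optics.grab_frame(n);cv2.imwrite(f"pics/{n}0.png",f["color"]);print(n,f["K"].tolist(),f["R"].tolist(),f["t"].tolist())
E
```

```text
pics
{'clock': 0.0, 'joints': array([ 1.17388059,  0.47779909,  0.02231928,  1.55645757, -0.01149324,
        1.10927589, -0.08307161]), 'qvel': array([-0.00138576,  0.00174206, -0.00038267,  0.0001986 ,  0.00012867,
       -0.00142671,  0.00032622]), 'tau': array([-9.08480924e-04, -5.96445501e+01,  1.60772312e+00, -2.81192994e+01,
        1.24822560e-02,  9.51316586e-03, -5.59647518e-06]), 'tcp_pos': array([ 0.19208529, -0.64649306,  0.23832339]), 'orientation': array([-3.10712551e+00, -4.51951381e-01,  6.12334203e-04]), 'contact_force': array([-0.24340107,  0.21006935,  0.60647477]), 'moment': array([ 0.01020519, -0.02728137,  0.03354204]), 'gripper_force': 0.0, 'grip_width': 0.08564187274637106} 0.008
scene [[404.46946961663497, 0.0, 261.23139017553393], [0.0, 404.46946961663497, 185.999695038847], [0.0, 0.0, 1.0]] [[-0.8863039168769952, -0.4630417148235842, -0.007598503913999827], [-0.2291622377276179, 0.4527773514425192, -0.8616712475302681], [0.40243016254769876, -0.7619613115860491, -0.5074100155869027]] [0.5975342753718189, 0.09882716034407905, 0.8397739527626211]
top [[417.0119924334761, 0.0, 261.10099819117653], [0.0, 417.0119924334761, 192.69897924897572], [0.0, 0.0, 1.0]] [[0.023769149472530025, -0.9993775317118215, -0.026068690855881267], [-0.9988460918330218, -0.022651857480474293, -0.04234829610011148], [0.04173143135876082, 0.027045192960510767, -0.998762757202369]] [0.23064258882708824, 0.5500903481964288, 1.0178173410401528]
```

View pics/scene0.png

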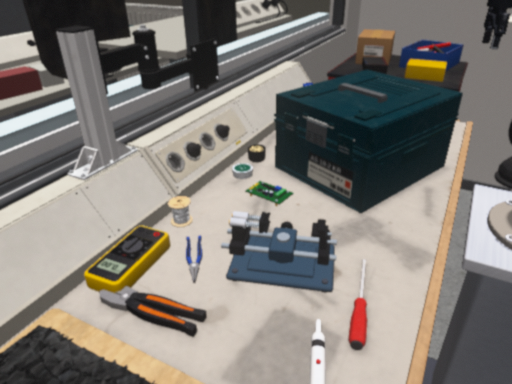

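View pics/top0.png

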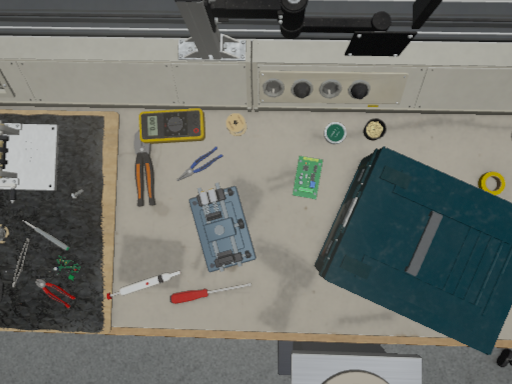

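The scene view shows the board at (268,191) and the vice at (283,255). In the top view they are at (308,177) and (222,228), with the sprung jaw end, with its light cylinders, near (208,197). I'll zoom in on both.

Run:
```python
import cv2, numpy as np
a=cv2.imread("pics/top0.png")[145:280,180:330];b=cv2.imread("pics/scene0.png")[170:295,220:345]
a=cv2.resize(a,None,fx=4,fy=4,interpolation=cv2.INTER_CUBIC)
cv2.imwrite("pics/ta.png",a)
b=cv2.resize(b,None,fx=4.5,fy=4.5,interpolation=cv2.INTER_CUBIC)
cv2.imwrite("pics/sb.png",b)
```

```text
(no output)
```

View pics/ta.png

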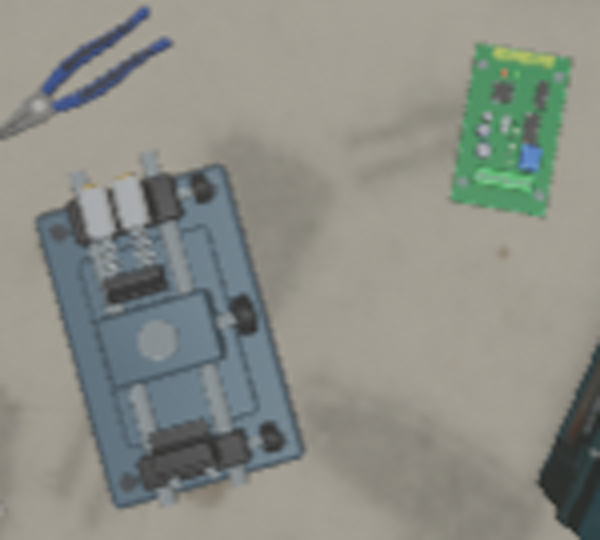

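View pics/sb.png

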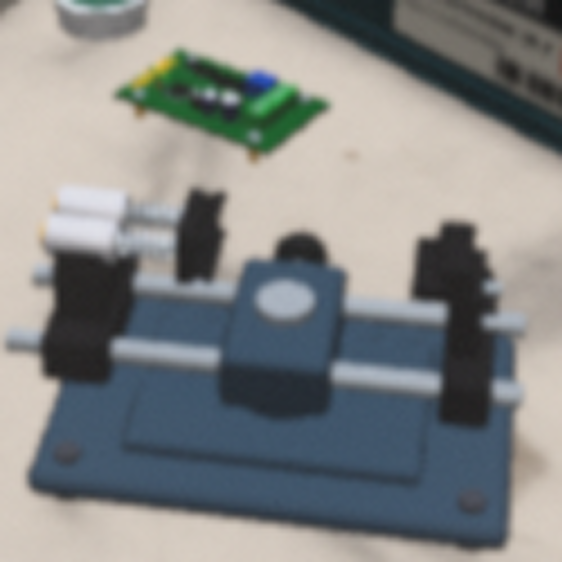

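```bash
cat > h.py <<'E'
import numpy as np, cv2
from bench import r, optics
from scipy.spatial.transform import Rotation as Ro
def ray(f,uv,z):
    uv=np.atleast_2d(np.array(uv,float)); d=np.c_[uv,np.ones(len(uv))]@np.linalg.inv(f["K"]).T@f["R"]
    c=-f["R"].T@f["t"]; return c+d*((z-c[2])/d[:,2])[:,None]
def proj(f,X):
    p=(np.atleast_2d(X)@f["R"].T+f["t"])@f["K"].T; return p[:,:2]/p[:,2:]
def big(m,u):
    cs=cv2.findContours(m,cv2.RETR_EXTERNAL,cv2.CHAIN_APPROX_NONE)[0]
    return max((c for c in cs if cv2.pointPolygonTest(cv2.convexHull(c),u,False)>=0),key=cv2.contourArea)
def rect(P):  # centre, long side, short side, direction of long side
    (c,s,a)=cv2.minAreaRect(P[:,:2].astype(np.float32)*1000); a=np.radians(a)
    if s[0]<s[1]: s=s[::-1];a+=np.pi/2
    return np.array(c),s,np.degrees(a)
E
python3 - <<'E'
from h import *
f=optics.grab_frame("top");hsv=cv2.cvtColor(f["color"],cv2.COLOR_BGR2HSV)
m=cv2.inRange(hsv,(25,70,40),(100,255,255));c=big(m,(308,177))
print("board",rect(ray(f,c.reshape(-1,2),.0116)),cv2.contourArea(c))
m=cv2.inRange(hsv,(95,60,30),(125,255,255));m=cv2.morphologyEx(m,cv2.MORPH_CLOSE,np.ones((5,5)));c=big(m,(222,228))
for z in(.0,.01,.02):print("base",z,rect(ray(f,c.reshape(-1,2),z)))
g=optics.grab_frame("scene")
for X in [(0.7,0,0)]:print(proj(f,X),proj(g,X))
# hand-picked jaw centres (top view, crop/4)
for n,uv in dict(sprung=(180+135/4,145+283/4),fixedlip=(180+178/4,145+432/4),board_gold=(180+522/4,145+45/4)).items():print(n,uv,ray(f,uv,.1)*1000)
E
```

```text
board (array([586.12432861, 130.1789856 ]), (98.46917724609375, 57.77544021606445), np.float64(171.62364196777344)) 840.0Traceback (most recent call last):
  File "<stdin>", line 5, in <module>
  File "h.py", line 11, in big
    return max((c for c in cs if cv2.pointPolygonTest(cv2.convexHull(c),u,False)>=0),key=cv2.contourArea)
ValueError: max() iterable argument is empty
```

Run:
```python
from h import *
f=dict(np.load("x.npz")) if 0 else optics.grab_frame("top");hsv=cv2.cvtColor(f["color"],cv2.COLOR_BGR2HSV)
print([hsv[v,u] for u,v in((213,222),(195,215),(240,255),(222,200+5),(260,180),(245,240))])
m=cv2.inRange(hsv,(95,80,30),(125,255,200));m=cv2.morphologyEx(m,cv2.MORPH_CLOSE,np.ones((3,3)))
m[:,:188]=0;m[:,262:]=0;m[:180]=0;m[278:]=0
m=cv2.morphologyEx(m,cv2.MORPH_OPEN,np.ones((3,3)))
P=np.argwhere(m)[:,::-1];print(len(P),P.min(0),P.max(0))
for z in(.0,.01,.02):print("base",z,rect(ray(f,P,z)))
for n,uv in dict(sprung=(180+135/4,145+283/4),fixedlip=(180+178/4,145+432/4)).items():print(n,uv,ray(f,uv,.1)*1000)
cv2.imwrite("pics/m.png",m)
```

```text
[array([101,  58,  96], dtype=uint8), array([101,  59, 126], dtype=uint8), array([ 0,  3, 79], dtype=uint8), array([ 98,  19, 150], dtype=uint8), array([ 22,  24, 161], dtype=uint8), array([102,  50, 143], dtype=uint8)]Traceback (most recent call last):
  File "<stdin>", line 7, in <module>
    return umr_minimum(a, axis, None, out, keepdims, initial, where)
ValueError: zero-size array to reduction operation minimum which has no identity
```

Run:
```python
from h import *
f=optics.grab_frame("top");hsv=cv2.cvtColor(f["color"],cv2.COLOR_BGR2HSV)
m=cv2.inRange(hsv,(92,32,30),(115,255,220))
k=np.zeros_like(m);k[180:278,186:262]=255;m&=k
m=cv2.morphologyEx(m,cv2.MORPH_OPEN,np.ones((3,3)))
P=np.argwhere(m)[:,::-1];print(len(P),P.min(0),P.max(0))
for z in(.0,.01,.02):print("base",z,rect(ray(f,P,z)))
for n,uv in dict(sprung=(180+135/4,145+283/4),fixedlip=(180+178/4,145+432/4)).items():print(n,uv,ray(f,uv,.1)*1000)
g=optics.grab_frame("scene");hg=cv2.cvtColor(g["color"],cv2.COLOR_BGR2HSV)
m=cv2.inRange(hg,(92,60,30),(115,255,220));k=np.zeros_like(m);k[225:295,222:340]=255;m&=k
m=cv2.morphologyEx(m,cv2.MORPH_OPEN,np.ones((3,3)))
# base corners seen in the scene view (from crop /4.5)
for uv in((30,485),(505,545),(515,335)):print(ray(g,(220+uv[0]/4.5,170+uv[1]/4.5),0.0)*1000)
```

```text
2300 [190 187] [254 271]
base 0.0 (array([452.69207764, 339.96362305]), (188.9422149658203, 122.7378158569336), np.float64(17.232500076293945))
base 0.01 (array([453.15869141, 338.77294922]), (187.13584899902344, 121.56414794921875), np.float64(17.232366561889652))
base 0.02 (array([453.62539673, 337.58215332]), (185.32943725585938, 120.39051818847656), np.float64(17.23228645324707))
sprung (213.75, 215.75) [[486.16551724 347.40893045 100.        ]]
fixedlip (224.5, 253.0) [[402.63752586 320.60881578 100.        ]]
[[527.30527322 416.69521169   0.        ]]
[[346.16639221 361.00598266   0.        ]]
[[384.42851529 236.23021882   0.        ]]
```

Run:
```python
from h import *
f=np.mean([optics.grab_frame("top")["color"] for _ in range(2)],0).astype(np.uint8)
g=cv2.imread("pics/scene0.png")
p=lambda im,x,y,w,h:cv2.resize(im[y:y+h,x:x+w],None,fx=10,fy=10,interpolation=cv2.INTER_CUBIC)
a=p(f,200,208,40,30);b=p(f,205,240,40,30);c=p(g,252,208,40,30);d=p(g,304,214,40,30)
im=np.vstack([np.hstack([a,b]),np.hstack([c,d])])
cv2.imwrite("pics/j.png",cv2.convertScaleAbs(im,alpha=1.6))
```

```text
(no output)
```

View pics/j.png

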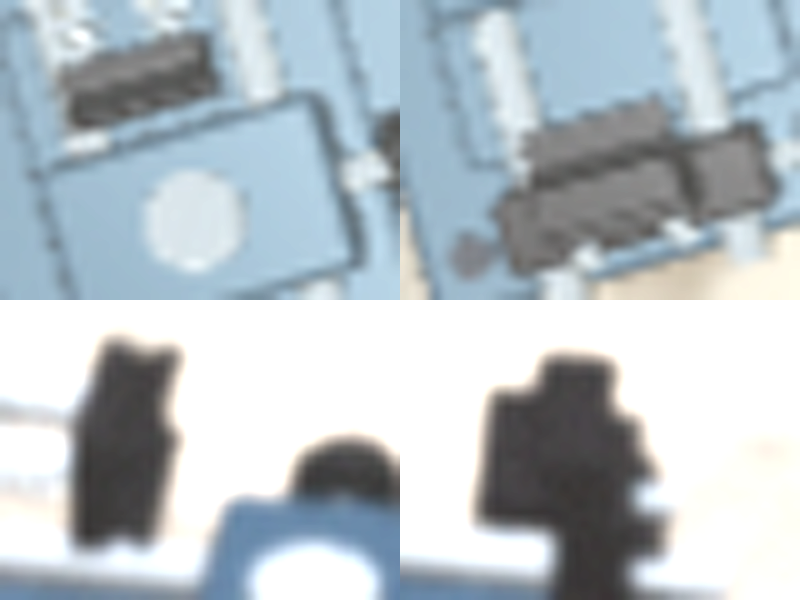

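Run:
```python
from h import *
f=optics.grab_frame("top");g=optics.grab_frame("scene")
s=ray(f,(213.95,218.55),.1)[0]*1000; l=ray(f,(223.75,251.55),.088)[0]*1000; k=ray(f,(225.05,256.05),.1)[0]*1000
print(s,l,k,np.linalg.norm((s-l)[:2]),np.degrees(np.arctan2(*(s-l)[1::-1])))
a=np.radians(17.23);R=np.array([[np.cos(a),-np.sin(a)],[np.sin(a),np.cos(a)]])
for p,x in((s,38),(l,-38),(k,-46)):print("origin",p[:2]-R@[x,0], "offset from base ctr",R.T@(p[:2]-[453,339]))
# triangulate sprung jaw: front top corner on the +y / -y side
def tri(u,v):
    A=[];b=[]
    for F,p in((f,u),(g,v)):
        M=F["K"]@np.c_[F["R"],F["t"]]
        for i in(0,1):
            q=p[i]*M[2]-M[i];A.append(q[:3]);b.append(-q[3])
    return np.linalg.lstsq(np.array(A),np.array(b),rcond=None)[0]*1000
o=lambda P,O:(O[0]+P[0]/10-.45,O[1]+P[1]/10-.45)
for n,u,v in(("front top +y",o((72,130),(200,208)),o((178,350-300),(252,208))),("back top +y",o((58,75),(200,208)),o((110,340-300),(252,208))),("lip +y?",o((525-400,190),(205,240)),o((545-400,355-300),(304,214)))):
    X=tri(u,v);print(n,X,"vice",R.T@(X[:2]-[453,339]))
```

```text
[479.82733902 346.77154124 100.        ] [404.64185052 323.75658571  88.        ] [395.81126113 319.1734084  100.        ] 78.62916672166216 17.01982164339892
origin [443.53264987 335.51562995] offset from base ctr [27.92541341 -0.5236967 ]
origin [440.93653967 335.01249701] offset from base ctr [-50.70322428  -0.23526164]
origin [439.74693748 332.79898523] offset from base ctr [-60.49510149  -1.99706861]
front top +y [473.29428166 358.17721623 124.30125563] vice [25.06399183 12.30527546]
back top +y [485.11886273 361.41863882 124.7465814 ] vice [37.31806181 11.89869624]
lip +y? [391.54635573 334.1124567  121.53379622] vice [-60.14354395  13.5348659 ]
```

```bash
cat >> h.py <<'E'
def tri(f,g,u,v):
    A=[];b=[]
    for F,p in((f,u),(g,v)):
        M=F["K"]@np.c_[F["R"],F["t"]]
        for i in(0,1):
            q=p[i]*M[2]-M[i];A.append(q[:3]);b.append(-q[3])
    return np.linalg.lstsq(np.array(A),np.array(b),rcond=None)[0]*1000
E
python3 - <<'E'
from h import *
f=optics.grab_frame("top");g=optics.grab_frame("scene")
a=np.radians(17.1);R=np.array([[np.cos(a),-np.sin(a)],[np.sin(a),np.cos(a)]])
o=lambda P,O:(O[0]+P[0]/10-.45,O[1]+P[1]/10-.45)
for n,u,v in(("front top -y",o((215,90),(200,208)),o((178,350-300),(252,208))),("back top -y",o((207,35),(200,208)),o((110,340-300),(252,208))),("back top +y",o((58,75),(200,208)),o((76,435-300),(252,208))),("lip -y",o((678-400,145),(205,240)),o((545-400,355-300),(304,214)))):
    X=tri(f,g,u,v);e=[proj(F,X/1000)[0]-w for F,w in((f,u),(g,v))];print(n,X,"vice",R.T@(X[:2]-[453,339]),np.round(e,1).tolist())
for z in(.094,.1,.106):
  O=np.mean([ray(f,(213.95,218.55),z)[0,:2]*1000-R@[38,0],ray(f,(223.75,251.55),z-.012)[0,:2]*1000-R@[-38,0]],0);print(z,O)
  for X in ((38,-17),(38,17),(50,-17)):
    print(X,(proj(g,np.r_[(O+R@X)/1000,z])-[252,208]+.45)*10)
E
```

```text
front top -y [484.57770156 330.16622627 103.66637736] vice [ 27.58426088 -17.72837687] [[0.0, 0.1], [-0.2, -0.0]]
back top -y [497.08342844 332.42338104 103.36192251] vice [ 40.20084179 -19.2481921 ] [[0.0, 0.1], [-0.1, -0.0]]
back top +y [486.99421863 365.38180194 106.46883502] vice [40.24875033 15.21987091] [[0.1, 0.2], [-0.3, -0.0]]
lip -y [400.7819314  302.90325347  98.98869319] vice [-60.52356431 -19.14680031] [[-0.0, -0.1], [0.1, -0.0]]
0.094 [441.86250943 336.01989786]
(38, -17) [[181.26614788  98.15282289]]
(38, 17) [[149.24597519 208.42947647]]
(50, -17) [[116.22689143  91.66949745]]
0.1 [442.23459477 335.26406348]
(38, -17) [[181.39337909  68.21865287]]
(38, 17) [[149.27283542 177.63368934]]
(50, -17) [[116.14831104  61.7934404 ]]
0.106 [442.60668011 334.50822909]
(38, -17) [[181.52141889  38.09424118]]
(38, 17) [[149.29987337 146.63414731]]
(50, -17) [[116.06923256  31.72801112]]
```

Run:
```python
from h import *
f=optics.grab_frame("top");g=optics.grab_frame("scene")
for u,v in (((380,150),(277,97)),((320,268),(368,130)),((492,355),(460,97))):
    X=tri(f,g,u,v);print(X,[np.round(proj(F,X/1000)[0]-w,1).tolist() for F,w in((f,u),(g,v))])
o=r.get_obs();Rt=Ro.from_rotvec(o["orientation"]).as_matrix();print(Rt)
for P in((.19,-.5,.5),(.55,-.1,.5),(.586,.13,.2)):print(Rt.T@(np.array(P)-o["tcp_pos"])/.025)
```

```text
[ 6.28831328e+02 -1.84658336e-01  2.00481590e+02] [[-0.0, -0.0], [0.0, 0.0]]
[381.6756614  114.84819626 202.24370187] [[0.9, 3.5], [-3.8, 0.2]]
[ 228.47233232 -227.75899479  192.36859317] [[-0.2, -1.9], [1.5, -0.3]]
[[ 9.58596750e-01  2.84767044e-01  2.91717244e-05]
 [ 2.84767045e-01 -9.58596751e-01 -6.40096237e-06]
 [ 2.61411371e-05  1.44430875e-05 -1.00000000e+00]]
[  1.58873231  -5.66411303 -10.42727785]
[ 19.94879823 -16.90101559 -10.42696019]
[ 23.94872067 -25.31021447   1.57302292]
```

```bash
python3 -m creep '{"rows":[[10.75,-4.15,-8.5,0,0,1,85],[10.75,-4.15,-8.5,0,0,2,85],[10.75,-4.15,-8.5,0,0,3.12,85],[10.75,-4.15,-8.5,0,0,3.12,85],[10.75,-4.15,-8.5,0,0,3.12,85],[10.75,-4.15,-8.5,0,0,3.12,85],[19.8,-13.6,-8.5,0,0,3.12,85],[19.8,-13.6,-8.5,0,0,3.12,85],[19.8,-13.6,-8.5,0,0,3.12,85],[19.8,-13.6,-8.5,0,0,3.12,85]]}'
cat >> h.py <<'E'
def to(P,yaw=None,pitch=0,opt=None):
    "tool-frame shift (25 mm) and turn (8 deg) from the measured pose to TCP P (mm), tool x at yaw deg, tilted nose-down by pitch deg"
    o=r.get_obs();R=Ro.from_rotvec(o["orientation"])
    s=R.inv().apply(np.array(P)/1000-o["tcp_pos"])/.025
    t=[0,0,0]
    if yaw is not None: t=(R.inv()*Ro.from_euler("ZYX",[yaw,pitch,180],degrees=True)).as_rotvec(degrees=True)/8
    return np.round(s,2),np.round(t,2)
E
python3 -c "
from h import *
print(r.get_obs()['joints'].round(2),to((586,130,150),-8.4),to((586,130,13),-8.4))"
```

```text
clock: 1.95
tcp_pos: [0.5352, -0.2469, 0.4521]
orientation: [3.133, -0.231, 0.001]
contact_force: [0.8, -0.2, 0.1]
grip_width: 0.0852
gripper_force: 0.0
[ 0.42  0.22 -0.12  1.45  0.03  1.48 -1.41] (array([ -0.21, -15.21,  12.08]), array([ 0., -0., -0.])) (array([ -0.21, -15.22,  17.56]), array([ 0., -0., -0.]))
```

```bash
python3 -m creep '{"rows":[[-0.2,-15.2,0,0,0,0,85],[-0.2,-15.2,0,0,0,0,85],[-0.2,-15.2,0,0,0,0,85],[-0.2,-15.2,0,0,0,0,85],[-0.2,-15.2,4,0,0,0,85],[-0.2,-15.2,8,0,0,0,85],[-0.2,-15.2,12,0,0,0,85],[-0.2,-15.2,12,0,0,0,85],[-0.2,-15.2,12,0,0,0,85],[-0.2,-15.2,12,0,0,0,85]]}'
python3 - <<'E'
from h import *
print(r.get_obs()['joints'].round(2),to((586,130,14),-8.4))
f=optics.grab_frame("scene");p=proj(f,r.get_obs()["tcp_pos"])[0];print(p)
f=optics.grab_frame("top");x,y=265,135;cv2.imwrite("pics/g.png",cv2.resize(f["color"][y:y+90,x:x+100],None,fx=6,fy=6));print(proj(f,r.get_obs()["tcp_pos"])[0])
E
```

```text
clock: 3.2
tcp_pos: [0.5831, 0.1283, 0.148]
orientation: [3.132, -0.228, -0.008]
contact_force: [-0.0, -0.7, -0.2]
grip_width: 0.0847
gripper_force: 0.0
[-0.07  0.47 -0.32  1.81  0.19  0.89 -2.2 ] (array([ 0.14, -0.09,  5.36]), array([0.01, 0.04, 0.01]))
[270.5259422  140.11802616]
[313.38506107 173.37158277]
```

```bash
python3 -m creep '{"rows":[[0.14,-0.09,2.5,0,0,0,85],[0.14,-0.09,4.5,0,0,0,85],[0.14,-0.09,5.2,0,0.04,0,85],[0.14,-0.09,5.54,0,0.04,0,85],[0.14,-0.09,5.54,0,0.04,0,85],[0.14,-0.09,5.54,0,0.04,0,70],[0.14,-0.09,5.54,0,0.04,0,55],[0.14,-0.09,5.54,0,0.04,0,50],[0.14,-0.09,5.54,0,0.04,0,50],[0.14,-0.09,5.54,0,0.04,0,50]]}' 58
python3 - <<'E'
from h import *
o=r.get_obs();print(o["tcp_pos"],to((586,130,11.6),-8.4))
f=optics.grab_frame("scene");c=f["color"][165:230,225:325];cv2.imwrite("pics/g1.png",cv2.resize(c,None,fx=7,fy=7,interpolation=cv2.INTER_CUBIC))
E
```

```text
clock: 4.55
tcp_pos: [0.5902, 0.1298, 0.0155]
orientation: [-3.133, 0.231, -0.013]
contact_force: [-3.4, -1.4, 10.7]
grip_width: 0.0561
gripper_force: 59.0
[0.59015943 0.12983027 0.01547025] (array([-0.17,  0.02,  0.15]), array([-0.  , -0.06, -0.  ]))
```

View pics/g1.png

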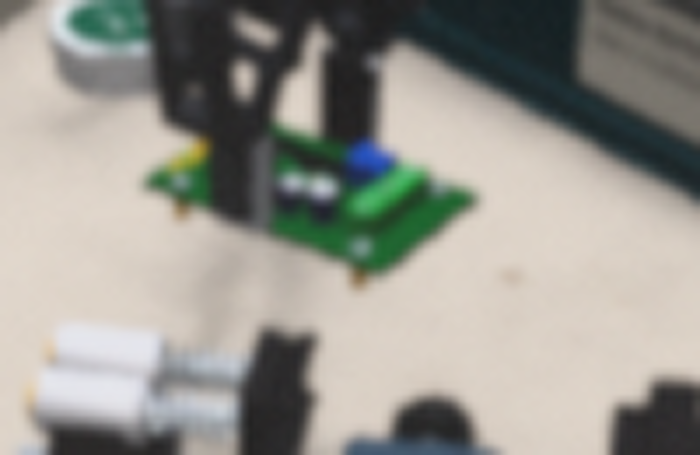

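The fingers hold both long edges, about 5 mm towards the gold end from the middle (near pad at crop (245,180)). I'll lift it and check.

```bash
python3 -m creep '{"rows":[[0,0,-0.3,0,0,0,50],[0,0,-0.6,0,0,0,50],[0,0,-1.5,0,0,0,50],[0,0,-3,0,0,0,50],[0,0,-5,0,0,0,50],[0,0,-5,0,0,0,50],[0,0,-5,0,0,0,50],[0,0,-5,0,0,0,50]]}'
python3 - <<'E'
from h import *
o=r.get_obs();print(o["tcp_pos"],o["orientation"],o["joints"].round(2),o["moment"])
f=optics.grab_frame("scene");p=proj(f,o["tcp_pos"])[0].astype(int);print(p);c=f["color"][p[1]-35:p[1]+35,p[0]-50:p[0]+50];cv2.imwrite("pics/g2.png",cv2.resize(c,None,fx=7,fy=7,interpolation=cv2.INTER_CUBIC))
E
```

```text
clock: 5.6
tcp_pos: [0.5874, 0.1293, 0.137]
orientation: [3.132, -0.23, 0.005]
contact_force: [-0.8, -0.7, -1.9]
grip_width: 0.0559
gripper_force: 61.5
[0.58743793 0.12932567 0.13697027] [ 3.13178691 -0.23035868  0.00497656] [-0.08  0.49 -0.32  1.81  0.2   0.87 -2.21] [-0.00909014  0.00948823  0.01210513]
[268 143]
```

View pics/g2.png

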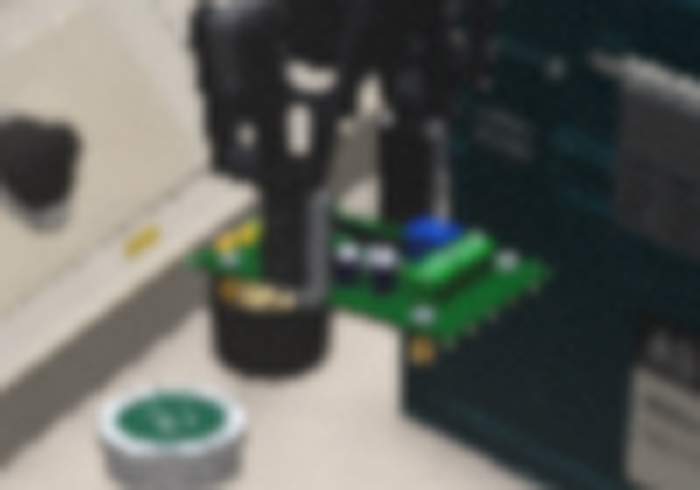

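```bash
python3 -c "
from h import *
a=np.radians(17.1);x=np.array([np.cos(a),np.sin(a),0])
P=np.array([442.3,334.9,190])+4.1*x
print(P,to(P,17.1,0))"
```

```text
[446.21875136 336.10556533 190.        ] (array([-6.79, -7.35, -2.15]), array([ 0.01, -0.02, -3.19]))
```

```bash
python3 -m creep '{"rows":[[-1,-1,-2.1,0,0,-0.6,50],[-2.5,-2.7,-2.1,0,0,-1.2,50],[-4,-4.3,-2.1,0,0,-1.8,50],[-5.5,-6,-2.1,0,0,-2.4,50],[-6.8,-7.35,-2.1,0,0,-3.19,50],[-6.8,-7.35,-2.1,0,0,-3.19,50],[-6.8,-7.35,-2.1,0,0,-3.19,50],[-6.8,-7.35,-2.1,0,0,-3.19,50]]}'
python3 - <<'E'
from h import *
o=r.get_obs();f=optics.grab_frame("top");hsv=cv2.cvtColor(f["color"],cv2.COLOR_BGR2HSV)
m=cv2.inRange(hsv,(25,70,40),(92,255,255));p=proj(f,o["tcp_pos"])[0].astype(int);k=np.zeros_like(m);k[p[1]-45:p[1]+45,p[0]-45:p[0]+45]=255;m&=k
P=np.argwhere(m)[:,::-1];z=o["tcp_pos"][2]-.0039+.0016
c,s,a=rect(ray(f,P,z));print(len(P),p,c,s,a,"tcp",o["tcp_pos"]*1000,o["orientation"])
R=Ro.from_rotvec(o["orientation"]);print("centre in tool",R.inv().apply(np.r_[c,z*1000]-o["tcp_pos"]*1000),R.as_euler("ZYX",degrees=True))
x,y=p-[50,45];cv2.imwrite("pics/t2.png",cv2.resize(f["color"][y:y+90,x:x+100],None,fx=7,fy=6.5,interpolation=cv2.INTER_CUBIC));print(x,y,o["joints"].round(2))
E
```

```text
clock: 6.65
tcp_pos: [0.4478, 0.3348, 0.1893]
orientation: [3.105, 0.462, 0.008]
contact_force: [-0.1, 0.4, -1.8]
grip_width: 0.0554
gripper_force: 61.9
205 [213 235] [471.91989136 319.57809448] (89.16249084472656, 41.183109283447266) 49.71487045288086 tcp [447.81443619 334.7743926  189.29216811] [3.10457427 0.46216464 0.00751834]
centre in tool [18.62360608 21.55046468  2.45544579] [ 16.93482036  -0.24788633 179.80103685]
163 190 [-0.35  0.39 -0.51  1.86  0.24  0.95 -2.24]
```

View pics/t2.png

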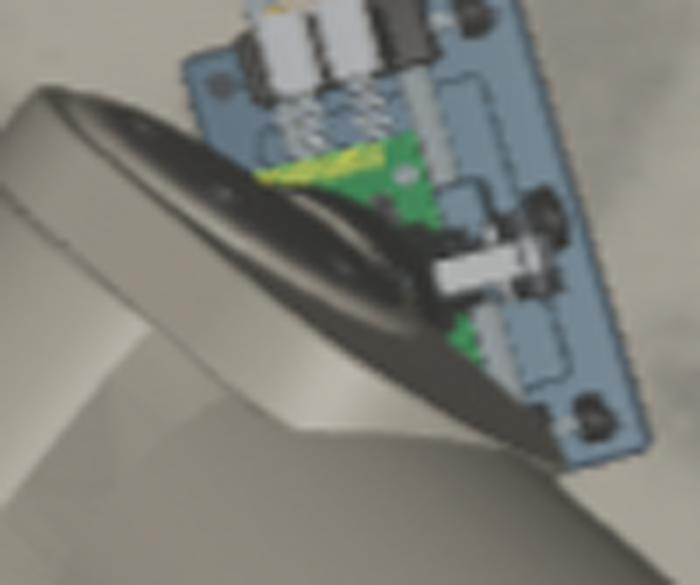

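The arm hides most of the board in this view, but its -y gold corner shows at crop (415,133), pixel (221.9,210.0). I'll compare that with the prediction.

```bash
cat >> h.py <<'E'
V=np.array([442.3,334.9,0]);YAW=17.1
RV=Ro.from_euler("z",YAW,degrees=True)
def tcp_for(contact,pitch):
    "TCP (mm) for the contact edge at `contact` (vice frame, mm), board nose-down by pitch deg"
    R=Ro.from_euler("ZYX",[YAW,pitch,180],degrees=True)
    return V+RV.apply(contact)-R.apply(C)
C=np.array([-4.1+50,0,3.9])   # contact edge in tool frame, mm
def where():
    o=r.get_obs();R=Ro.from_rotvec(o["orientation"]);P=o["tcp_pos"]*1000
    e=RV.inv()*R
    return dict(clock=round(o["clock"],2),contact=RV.inv().apply(P+R.apply(C)-V).round(1).tolist(),terminal=RV.inv().apply(P+R.apply(C-[100,0,0])-V).round(1).tolist(),ypr=(RV.inv()*R).as_euler("ZYX",degrees=True).round(2).tolist(),F=RV.inv().apply(o["contact_force"]).round(1).tolist())
E
python3 - <<'E'
from h import *
f=optics.grab_frame("top");o=r.get_obs();R=Ro.from_rotvec(o["orientation"])
X=o["tcp_pos"]+R.apply([.0459,.030,.0023]);print(proj(f,X))
print(R.inv().apply(ray(f,(221.9,210.0),X[2])[0]-o["tcp_pos"])*1000)
g=optics.grab_frame("scene")["color"];p=proj(optics.grab_frame("scene"),o["tcp_pos"])[0].astype(int);x,y=p-[60,40];print(x,y)
cv2.imwrite("pics/s3.png",cv2.resize(g[y:y+95,x:x+125],None,fx=6.3,fy=6.3,interpolation=cv2.INTER_CUBIC))
print(where());P=tcp_for([28,0,92],12);print(P,to(P+[0,0,40],YAW,12),to(P,YAW,12))
E
```

```text
[[221.33521416 209.70878806]]
[45.00742731 30.9660219   2.29859431]
227 136
{'clock': 6.85, 'contact': [51.0, -0.9, 186.1], 'terminal': [-49.0, -0.8, 185.6], 'ypr': [-0.09, -0.28, 179.84], 'F': [-1.1, 0.4, -1.6]}
[426.92499956 330.17003226 105.35792225] (array([-0.86, -0.04,  1.77]), array([ 0.02, -1.54, -0.01])) (array([-0.86, -0.04,  3.37]), array([ 0.02, -1.54, -0.01]))
```

View pics/s3.png

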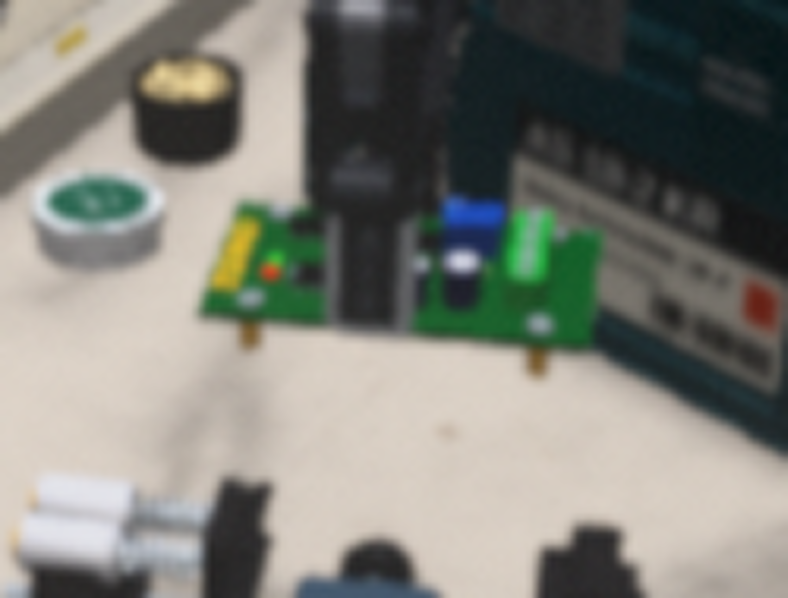

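```bash
python3 -m creep '{"rows":[[-0.86,-0.09,0.4,0,-0.8,0,50],[-0.86,-0.09,1,0,-1.54,0,50],[-0.86,-0.09,1.77,0.02,-1.54,0,50],[-0.86,-0.09,1.77,0.02,-1.54,0,50],[-0.86,-0.09,1.77,0.02,-1.54,0,50],[-0.86,-0.09,1.77,0.02,-1.54,0,50]]}'
python3 - <<'E'
from h import *
print(where(),r.get_obs()["gripper_force"]);print(to(tcp_for([28,.5,92],12),YAW,12))
f=optics.grab_frame("top");g=optics.grab_frame("scene")
o=lambda P,O:(O[0]+P[0]/10-.45,O[1]+P[1]/10-.45)
X=tri(f,g,o((262,95),(205,240)),o((88,90),(304,214)));print("ledge -y corner",X,RV.inv().apply(X-V))
E
```

```text
clock: 7.6
tcp_pos: [0.4258, 0.3326, 0.1464]
orientation: [3.06, 0.461, -0.32]
contact_force: [0.5, -0.2, -0.3]
grip_width: 0.0556
gripper_force: 61.9
{'clock': 7.6, 'contact': [27.7, 2.6, 133.1], 'terminal': [-70.2, 2.6, 153.7], 'ypr': [0.03, 11.92, -179.96], 'F': [0.4, -0.4, -0.3]} 61.880736351013184
(array([0.35, 0.09, 1.6 ]), array([-0.  , -0.01,  0.  ]))
ledge -y corner [410.39069879 307.28709299  91.02936781] [-38.61799536 -17.00960234  91.02936781]
```

```bash
python3 -m creep '{"rows":[[0.12,0.09,0.55,0,0,0,50],[0.24,0.09,1.1,0,0,0,50],[0.35,0.09,1.6,0,0,0,50],[0.35,0.09,1.6,0,0,0,50],[0.35,0.09,1.6,0,0,0,50],[0.35,0.09,1.6,0,0,0,50]]}'
python3 - <<'E'
from h import *
print(where())
for x in(36,44):print(to(tcp_for([x,.5,92.4],12),YAW,12))
E
```

```text
clock: 8.45
tcp_pos: [0.427, 0.3304, 0.1049]
orientation: [3.06, 0.46, -0.321]
contact_force: [0.1, 0.8, -0.6]
grip_width: 0.0557
gripper_force: 61.9
{'clock': 8.45, 'contact': [28.2, 0.2, 91.6], 'terminal': [-69.7, 0.2, 112.4], 'ypr': [-0.0, 11.99, -179.96], 'F': [0.3, 0.7, -0.6]}
(array([ 0.3 , -0.01, -0.1 ]), array([-0.01, -0.  , -0.  ]))
(array([ 0.61, -0.01, -0.16]), array([-0.01, -0.  , -0.  ]))
```

```bash
python3 -m creep '{"rows":[[0.1,-0.01,-0.04,0,0,0,50],[0.2,-0.01,-0.07,0,0,0,50],[0.3,-0.01,-0.1,0,0,0,50],[0.38,-0.01,-0.12,0,0,0,50],[0.46,-0.01,-0.13,0,0,0,50],[0.54,-0.01,-0.15,0,0,0,50],[0.61,-0.01,-0.16,0,0,0,50],[0.61,-0.01,-0.16,0,0,0,50],[0.61,-0.01,-0.16,0,0,0,50]]}'; python3 -c "
from h import *
print(where())"
```

```text
clock: 9.57
tcp_pos: [0.4415, 0.3349, 0.1052]
orientation: [3.059, 0.46, -0.323]
contact_force: [-1.3, -0.7, -0.5]
grip_width: 0.0554
gripper_force: 62.0
{'clock': 9.57, 'contact': [43.3, 0.2, 91.8], 'terminal': [-54.5, 0.2, 112.7], 'ypr': [-0.0, 12.06, -179.99], 'F': [-1.4, -0.3, -0.5]}
```

```bash
python3 -m creep '{"rows":[[0.04,0,-0.01,0,0,0,50],[0.08,0,-0.02,0,0,0,50],[0.12,0,-0.025,0,0,0,50],[0.12,0,-0.025,0,0,0,50],[0.12,0,-0.025,0,0,0,50]]}'; python3 -c "
from h import *
print(where())
print(where())"
```

```text
clock: 10.2
tcp_pos: [0.4437, 0.3356, 0.1051]
orientation: [3.059, 0.46, -0.325]
contact_force: [-4.9, -0.7, 1.6]
grip_width: 0.0558
gripper_force: 62.0
{'clock': 10.2, 'contact': [45.6, 0.3, 91.6], 'terminal': [-52.1, 0.2, 112.7], 'ypr': [0.01, 12.14, 179.99], 'F': [-4.9, 0.8, 1.6]}
{'clock': 10.2, 'contact': [45.6, 0.3, 91.6], 'terminal': [-52.1, 0.2, 112.7], 'ypr': [0.01, 12.14, 179.99], 'F': [-4.9, 0.8, 1.6]}
```

```bash
python3 -m creep '{"rows":[[-0.008,0,-0.04,0,0,0,50],[-0.008,0,-0.04,0,0,0,50],[-0.008,0,-0.04,0,0,0,50]]}'; python3 -c "
from h import *
print(where())"; python3 -m creep '{"rows":[[-0.008,0,-0.04,0,0,0,50],[-0.008,0,-0.04,0,0,0,50],[-0.008,0,-0.04,0,0,0,50]]}'; python3 -c "
from h import *
print(where())"
```

```text
clock: 10.58
tcp_pos: [0.4445, 0.3359, 0.1063]
orientation: [3.06, 0.46, -0.323]
contact_force: [-4.4, -0.9, 1.1]
grip_width: 0.0556
gripper_force: 62.1
{'clock': 10.57, 'contact': [46.5, 0.3, 92.9], 'terminal': [-51.3, 0.3, 113.8], 'ypr': [-0.0, 12.05, -179.98], 'F': [-4.5, 0.4, 1.1]}
clock: 10.95
tcp_pos: [0.4446, 0.3359, 0.1073]
orientation: [3.06, 0.46, -0.323]
contact_force: [-4.6, -0.1, -0.9]
grip_width: 0.0555
gripper_force: 62.0
{'clock': 10.95, 'contact': [46.6, 0.3, 93.9], 'terminal': [-51.2, 0.3, 114.7], 'ypr': [-0.0, 12.04, -179.98], 'F': [-4.5, 1.2, -0.9]}
```

```bash
python3 -m creep '{"rows":[[-0.008,0,-0.04,0,0,0,50],[-0.008,0,-0.04,0,0,0,50],[-0.008,0,-0.04,0,0,0,50]]}'; python3 -c "
from h import *
print(where())"
```

```text
clock: 11.32
tcp_pos: [0.4447, 0.3359, 0.1083]
orientation: [3.06, 0.46, -0.323]
contact_force: [-4.7, -2.2, -0.2]
grip_width: 0.0558
gripper_force: 61.6
{'clock': 11.32, 'contact': [46.6, 0.2, 94.9], 'terminal': [-51.2, 0.3, 115.8], 'ypr': [-0.01, 12.03, -179.98], 'F': [-5.1, -0.7, -0.2]}
```

```bash
for i in 1; do python3 -m creep '{"rows":[[-0.008,0,-0.04,0,0,0,50],[-0.008,0,-0.04,0,0,0,50],[-0.008,0,-0.04,0,0,0,50]]}' >/dev/null; python3 -c "
from h import *
print(where())"; done;  python3 -m creep '{"rows":[[-0.008,0,-0.04,0,0,0,50],[-0.008,0,-0.04,0,0,0,50],[-0.008,0,-0.04,0,0,0,50]]}' >/dev/null; python3 -c "
from h import *
print(where())"
```

```text
{'clock': 11.7, 'contact': [46.6, 0.2, 95.9], 'terminal': [-51.2, 0.2, 116.7], 'ypr': [-0.01, 12.04, -179.98], 'F': [-4.2, 0.3, -1.2]}
{'clock': 12.07, 'contact': [46.7, 0.2, 97.0], 'terminal': [-51.1, 0.2, 117.8], 'ypr': [-0.01, 12.03, -179.98], 'F': [-5.2, 1.1, -1.7]}
```

```bash
cat >> h.py <<'E'
def tilt():
    "fit the board's near (+y) long edge in the scene view; return its slope in the image, and predictions for board tilts"
    g=optics.grab_frame("scene");o=r.get_obs();R=Ro.from_rotvec(o["orientation"]);P=o["tcp_pos"]*1000
    hsv=cv2.cvtColor(g["color"],cv2.COLOR_BGR2HSV);m=cv2.inRange(hsv,(40,90,30),(85,255,255))
    def pr(dp):
        D=Ro.from_euler("y",-dp,degrees=True)   # extra nose-down dp deg of board about the grip
        Q=np.array([[t,-30,C[2]+1.6] for t in (C[0],C[0]-100)])
        return proj(g,(P+R.apply(D.apply(Q-[0,0,C[2]])+[0,0,C[2]]))/1000)
    q=pr(0);xs=range(int(q[0,0])-1,int(q[1,0])+4);pts=[]
    for x in xs:
        yy=np.interp(x,q[:,0],q[:,1]);lo,hi=int(yy-9),int(yy+10);c=np.flatnonzero(m[lo:hi,x])
        if len(c):pts.append((x,lo+c.max()+.5))
    pts=np.array(pts);k=np.polyfit(pts[:,0],pts[:,1],1);e=abs(np.polyval(k,pts[:,0])-pts[:,1])
    k=np.polyfit(*pts[e<1.5].T,1)
    return dict(n=len(pts),ends=pts[[0,-1]].tolist(),slope=k.round(3).tolist(),mid=float(np.polyval(k,q[:,0].mean())),pred={d:((pr(d)[1,1]-pr(d)[0,1])/(pr(d)[1,0]-pr(d)[0,0])).round(3) for d in(-4,-2,0,2,4)},q=q.round(1).tolist(),pts=pts[::4].tolist())
E
python3 -c "
from h import *
print(tilt())"
```

```text
{'n': 44, 'ends': [[262.0, 231.5], [319.0, 223.5]], 'slope': [-0.131, 266.174], 'mid': 228.37171731018978, 'pred': {-4: np.float64(-0.011), -2: np.float64(-0.04), 0: np.float64(-0.069), 2: np.float64(-0.099), 4: np.float64(-0.129)}, 'q': [[260.4, 231.4], [318.4, 227.4]], 'pts': [[262.0, 231.5], [266.0, 231.5], [270.0, 231.5], [274.0, 230.5], [278.0, 230.5], [296.0, 227.5], [300.0, 226.5], [304.0, 226.5], [308.0, 225.5], [312.0, 225.5], [316.0, 225.5]]}
```

```bash
cat >> h.py <<'E'
DP=4.0
def setdp(dp):
    global DP,C;DP=dp;C=Ro.from_euler("y",-dp,degrees=True).apply([45.9,0,0])+[0,0,3.9]
def where():
    o=r.get_obs();R=Ro.from_rotvec(o["orientation"]);P=o["tcp_pos"]*1000;B=R*Ro.from_euler("y",-DP,degrees=True)
    c=P+R.apply(C);f=lambda q:RV.inv().apply(q-V).round(1).tolist()
    return dict(t=round(o["clock"],2),contact=f(c),terminal=f(c-B.apply([100,0,0])),ypr=(RV.inv()*B).as_euler("ZYX",degrees=True).round(1).tolist(),F=RV.inv().apply(o["contact_force"]).round(1).tolist(),M=RV.inv().apply(o["moment"]).round(2).tolist())
def go(contact,pitch):
    p=pitch-DP
    return [x.tolist() for x in to(tcp_for(np.array(contact),p),YAW,p)]
setdp(4)
E
python3 -c "
from h import *
w=where();print(w);x=w['contact'][0]
for d,p in((1,15),(2,14),(3,13),(4,12)):print(go((x+d,.3,93.8),p))"
```

```text
{'t': 12.12, 'contact': [45.9, 0.2, 93.8], 'terminal': [-50.2, 0.2, 121.4], 'ypr': [-0.0, 16.0, -180.0], 'F': [-4.1, 1.2, -1.1], 'M': [0.14, 0.72, 0.03]}
[[0.03, -0.0, 0.03], [-0.0, 0.13, -0.0]]
[[0.07, -0.0, 0.05], [-0.0, 0.25, -0.0]]
[[0.1, -0.0, 0.07], [-0.0, 0.38, -0.0]]
[[0.14, -0.0, 0.1], [-0.0, 0.5, -0.0]]
```

```bash
python3 -m creep '{"rows":[[0.03,0,0.03,0,0.13,0,50],[0.07,0,0.05,0,0.25,0,50],[0.1,0,0.07,0,0.38,0,50],[0.14,0,0.1,0,0.5,0,50],[0.14,0,0.1,0,0.5,0,50],[0.14,0,0.1,0,0.5,0,50]]}'>/dev/null; python3 -c "
from h import *
print(where());t=tilt();print(t['slope'],t['pred'],t['mid'],t['q'],t['pts']);w=where();print(w);x=w['contact'][0]
for d,p in((1,12),(2,12),(3,12),(4,12)):print(go((x+d,.3,93.8),p))"
```

```text
{'t': 12.88, 'contact': [48.9, 0.2, 93.5], 'terminal': [-48.9, 0.2, 114.5], 'ypr': [0.0, 12.1, 180.0], 'F': [-7.2, 0.5, -1.7], 'M': [0.14, 1.17, 0.01]}
[-0.059, 247.07] {-4: np.float64(0.047), -2: np.float64(0.019), 0: np.float64(-0.01), 2: np.float64(-0.039), 4: np.float64(-0.068)} 230.16231504906324 [[259.1, 232.8], [317.3, 232.2]] [[260.0, 231.5], [264.0, 231.5], [268.0, 231.5], [272.0, 230.5], [276.0, 231.5], [294.0, 230.5], [298.0, 229.5], [302.0, 228.5], [306.0, 228.5], [310.0, 229.5], [314.0, 229.5], [318.0, 227.5]]
{'t': 12.93, 'contact': [49.0, 0.2, 93.5], 'terminal': [-48.8, 0.2, 114.5], 'ypr': [0.0, 12.1, 180.0], 'F': [-6.6, 0.8, -1.4], 'M': [0.09, 1.19, 0.03]}
[[0.04, -0.0, -0.01], [0.0, 0.01, 0.0]]
[[0.08, -0.0, -0.02], [0.0, 0.01, 0.0]]
[[0.12, -0.0, -0.02], [0.0, 0.01, 0.0]]
[[0.16, -0.0, -0.03], [0.0, 0.01, 0.0]]
```

```bash
python3 -m creep '{"rows":[[0.04,0,-0.01,0,0,0,50],[0.08,0,-0.02,0,0,0,50],[0.12,0,-0.02,0,0,0,50],[0.16,0,-0.03,0,0,0,50],[0.2,0,-0.04,0,0,0,50],[0.2,0,-0.04,0,0,0,50],[0.2,0,-0.04,0,0,0,50]]}'>/dev/null; python3 -c "
from h import *
print(where());t=tilt();print(t['slope'],t['pred'],t['mid'],t['q']);w=where();print(w);x=w['contact'][0]"
```

```text
{'t': 13.8, 'contact': [52.9, 0.2, 93.5], 'terminal': [-44.8, 0.2, 114.6], 'ypr': [0.0, 12.2, 180.0], 'F': [-8.2, 0.9, -0.9], 'M': [0.11, 1.72, 0.04]}
[-0.054, 245.243] {-4: np.float64(0.045), -2: np.float64(0.017), 0: np.float64(-0.012), 2: np.float64(-0.041), 4: np.float64(-0.07)} 229.76262377420187 [[256.9, 232.6], [314.9, 231.9]]
{'t': 13.85, 'contact': [52.9, 0.2, 93.4], 'terminal': [-44.8, 0.2, 114.6], 'ypr': [0.0, 12.2, 180.0], 'F': [-7.9, 0.3, -0.6], 'M': [0.1, 1.7, 0.03]}
```

```bash
python3 -m creep '{"rows":[[0.04,0,-0.01,0,0,0,50],[0.08,0,-0.02,0,0,0,50],[0.12,0,-0.02,0,0,0,50],[0.16,0,-0.03,0,0,0,50],[0.16,0,-0.03,0,0,0,50],[0.16,0,-0.03,0,0,0,50]]}'>/dev/null; python3 -c "
from h import *
print(where());t=tilt();print(t['slope'],t['pred'],t['mid'],t['q']);F=[]
for i in range(6):optics.grab_frame('top');F.append(where()['F'])
print(np.mean(F,0));w=where();print(w);x=w['contact'][0]
for p in(10,8,6,4,3):print(go((x,.3,93.6),p))
"
```

```text
{'t': 14.6, 'contact': [56.1, 0.2, 93.3], 'terminal': [-41.6, 0.2, 114.6], 'ypr': [0.0, 12.3, 179.9], 'F': [-11.1, -0.5, -0.4], 'M': [0.09, 2.12, 0.04]}
[-0.054, 245.068] {-4: np.float64(0.043), -2: np.float64(0.015), 0: np.float64(-0.014), 2: np.float64(-0.043), 4: np.float64(-0.072)} 229.61826781629432 [[255.1, 232.5], [313.0, 231.7]]
[-9.98333333  0.58333333 -0.15      ]
{'t': 14.95, 'contact': [56.1, 0.2, 93.4], 'terminal': [-41.6, 0.1, 114.7], 'ypr': [0.0, 12.3, 179.9], 'F': [-9.8, 0.4, -0.5], 'M': [0.12, 2.08, 0.02]}
[[-0.01, -0.0, 0.06], [0.01, 0.29, 0.01]]
[[-0.02, -0.0, 0.13], [0.01, 0.54, 0.01]]
[[-0.02, -0.0, 0.19], [0.01, 0.79, 0.01]]
[[-0.02, -0.0, 0.26], [0.01, 1.04, 0.01]]
[[-0.02, -0.0, 0.29], [0.01, 1.16, 0.01]]
```

```bash
python3 -m creep '{"rows":[[-0.01,0,0.06,0,0.29,0,50],[-0.02,0,0.13,0,0.54,0,50],[-0.02,0,0.19,0,0.79,0,50],[-0.02,0,0.26,0,1.04,0,50],[-0.02,0,0.26,0,1.04,0,50],[-0.02,0,0.26,0,1.04,0,50]]}'>/dev/null; python3 -c "
from h import *
print(where());t=tilt();print(t['slope'],t['pred'],t['mid'],t['q']);F=[]
for i in range(6):optics.grab_frame('top');F.append(where()['F'])
print(np.mean(F,0));w=where();print(w);x=w['contact'][0]
for p in(3,2,1,0,-1):print(go((56.1,.3,93.6),p))
"
```

```text
{'t': 15.7, 'contact': [55.9, 0.2, 93.2], 'terminal': [-43.8, 0.0, 100.2], 'ypr': [0.1, 4.0, 179.9], 'F': [-10.7, 0.4, -1.6], 'M': [0.11, 2.3, 0.06]}
[0.077, 211.419] {-4: np.float64(0.163), -2: np.float64(0.134), 0: np.float64(0.106), 2: np.float64(0.078), 4: np.float64(0.05)} 233.29365158494724 [[255.0, 232.5], [313.0, 238.7]]
[-10.18333333   0.63333333  -1.25      ]
{'t': 16.05, 'contact': [56.1, 0.1, 93.2], 'terminal': [-43.7, 0.0, 100.1], 'ypr': [0.1, 4.0, 179.9], 'F': [-10.7, 0.5, -1.7], 'M': [0.13, 2.32, 0.04]}
[[-0.0, -0.01, 0.01], [0.01, 0.12, 0.01]]
[[-0.01, -0.01, 0.05], [0.01, 0.25, 0.01]]
[[-0.01, -0.01, 0.08], [0.01, 0.37, 0.01]]
[[-0.02, -0.01, 0.11], [0.01, 0.5, 0.01]]
[[-0.02, -0.01, 0.14], [0.01, 0.62, 0.01]]
```

```bash
echo 'setdp(2.2)' >> h.py; python3 -c "
from h import *
w=where();print(w);z=w['contact'][2];x=w['contact'][0]
for p in(1.5,1,.5,0):print(go((x,.3,z),p))
"
```

```text
{'t': 16.05, 'contact': [56.2, 0.1, 94.6], 'terminal': [-43.8, 0.0, 98.4], 'ypr': [0.1, 2.2, 179.9], 'F': [-10.7, 0.5, -1.7], 'M': [0.13, 2.32, 0.04]}
[[-0.0, -0.01, 0.02], [0.01, 0.09, 0.01]]
[[-0.0, -0.01, 0.04], [0.01, 0.15, 0.01]]
[[-0.0, -0.01, 0.05], [0.01, 0.21, 0.01]]
[[-0.01, -0.01, 0.07], [0.01, 0.27, 0.01]]
```

```bash
python3 -m creep '{"rows":[[0,0,0.02,0,0.09,0,50],[0,0,0.04,0,0.15,0,50],[0,0,0.05,0,0.21,0,50],[0,0,0.05,0,0.21,0,50],[0,0,0.05,0,0.21,0,50]]}'>/dev/null; python3 -c "
from h import *
t=tilt();print(t['slope'],t['pred'],t['mid'],t['q']);F=[]
for i in range(6):optics.grab_frame('top');F.append(where()['F'])
print(np.mean(F,0));print(where())
w=where();print(go((w['contact'][0],.2,w['contact'][2]),0),go((w['contact'][0],.2,w['contact'][2]),-1))
"
```

```text
[0.099, 205.811] {-4: np.float64(0.186), -2: np.float64(0.158), 0: np.float64(0.13), 2: np.float64(0.101), 4: np.float64(0.073)} 233.96406514253576 [[254.8, 231.8], [312.8, 239.3]]
[-9.93333333  0.6        -1.65      ]
{'t': 17.02, 'contact': [56.3, 0.2, 94.7], 'terminal': [-43.7, 0.0, 95.5], 'ypr': [0.1, 0.5, 179.9], 'F': [-10.4, 0.4, -1.7], 'M': [0.19, 2.27, 0.09]}
[[-0.0, -0.0, 0.02], [0.01, 0.06, 0.01]] [[-0.0, -0.0, 0.05], [0.01, 0.19, 0.01]]
```

```bash
python3 -m creep '{"rows":[[0,0,0.02,0,0.06,0,50],[0,0,0.035,0,0.12,0,50],[0,0,0.035,0,0.12,0,50],[0,0,0.035,0,0.12,0,50]]}'>/dev/null; python3 -c "
from h import *
t=tilt();print(t['slope'],t['pred'],t['mid'],t['q']);F=[]
for i in range(6):optics.grab_frame('top');F.append(where()['F'])
print(np.mean(F,0));print(where())
w=where();print(go((w['contact'][0],.2,w['contact'][2]),-1.5),go((w['contact'][0],.2,w['contact'][2]-1),-1.5))
"
```

```text
[0.099, 206.074] {-4: np.float64(0.201), -2: np.float64(0.172), 0: np.float64(0.144), 2: np.float64(0.116), 4: np.float64(0.088)} 234.0001382832357 [[254.6, 231.6], [312.5, 239.9]]
[-11.48333333   0.06666667   3.53333333]
{'t': 17.88, 'contact': [56.7, 0.2, 95.2], 'terminal': [-43.3, 0.1, 94.3], 'ypr': [0.0, -0.5, 179.9], 'F': [-11.8, -0.8, 3.3], 'M': [-0.0, 2.58, 0.07]}
[[-0.0, -0.0, 0.03], [0.01, 0.12, 0.01]] [[-0.0, -0.0, 0.07], [0.01, 0.12, 0.01]]
```

```bash
python3 -m creep '{"rows":[[0,0,-0.015,0,0,0,50],[-0.03,0,-0.02,0,0,0,50],[-0.06,0,-0.02,0,0,0,50],[-0.09,0,-0.025,0,0,0,50],[-0.12,0,-0.025,0,0,0,50],[-0.15,0,-0.03,0,0,0,50],[-0.15,0,-0.03,0,0,0,50],[-0.15,0,-0.03,0,0,0,50]]}'>/dev/null; echo 'setdp(3.0)'>>h.py; python3 -c "
from h import *
t=tilt();print(t['slope'],t['pred'],t['mid'],t['q']);F=[]
for i in range(6):optics.grab_frame('top');F.append(where()['F'])
print(np.mean(F,0));print(where())
"
```

```text
[0.099, 205.804] {-4: np.float64(0.202), -2: np.float64(0.173), 0: np.float64(0.145), 2: np.float64(0.116), 4: np.float64(0.088)} 234.15543758883484 [[256.4, 231.9], [314.4, 240.3]]
[-8.83333333  0.7        -1.76666667]
{'t': 19.23, 'contact': [53.4, 0.1, 94.8], 'terminal': [-46.6, 0.0, 95.2], 'ypr': [0.0, 0.3, 180.0], 'F': [-9.0, 0.3, -1.8], 'M': [0.1, 2.01, 0.09]}
```

```bash
python3 -m creep '{"rows":[[-0.03,0,0,0,0,0,50],[-0.06,0,0,0,0,0,50],[-0.09,0,0,0,0,0,50],[-0.12,0,0,0,0,0,50],[-0.12,0,0,0,0,0,50],[-0.12,0,0,0,0,0,50]]}'>/dev/null; python3 -c "
from h import *
t=tilt();print(t['slope'],t['pred'],t['mid'],t['q']);F=[]
for i in range(6):optics.grab_frame('top');F.append(where()['F'])
print(np.mean(F,0));print(where())
"
```

```text
[0.097, 206.374] {-4: np.float64(0.203), -2: np.float64(0.174), 0: np.float64(0.146), 2: np.float64(0.117), 4: np.float64(0.089)} 234.22863625886197 [[257.8, 232.0], [315.8, 240.5]]
[-7.36666667  0.5        -1.78333333]
{'t': 20.32, 'contact': [51.0, 0.1, 94.9], 'terminal': [-49.0, 0.1, 95.2], 'ypr': [0.0, 0.2, 180.0], 'F': [-7.4, 0.7, -1.9], 'M': [0.13, 1.73, 0.01]}
```

```bash
python3 -m creep '{"rows":[[-0.02,0,0.005,0,0,0,50],[-0.04,0,0.01,0,0,0,50],[-0.06,0,0.01,0,0,0,50],[-0.06,0,0.01,0,0,0,50],[-0.06,0,0.01,0,0,0,50]]}'>/dev/null; python3 -c "
from h import *
F=[]
for i in range(7):optics.grab_frame('top');F.append(where()['F'])
print(np.mean(F,0));print(where())
"
```

```text
[-6.25714286  0.2        -1.28571429]
{'t': 21.3, 'contact': [50.0, 0.1, 94.9], 'terminal': [-50.0, 0.1, 95.1], 'ypr': [0.0, 0.1, 180.0], 'F': [-5.2, 0.6, -2.1], 'M': [0.01, 1.57, 0.06]}
```

```bash
python3 -m creep '{"rows":[[-0.02,0,0,0,0,0,50],[-0.04,0,0.01,0,0,0,50],[-0.06,0,0.01,0,0,0,50],[-0.06,0,0.01,0,0,0,50],[-0.06,0,0.01,0,0,0,50]]}'>/dev/null; python3 -c "
from h import *
F=[]
for i in range(7):optics.grab_frame('top');F.append(where()['F'])
print(np.mean(F,0));print(where())
t=tilt();print(t['slope'],t['pred'],t['mid'],t['q'])
"
```

```text
[-4.04285714 -0.82857143 -1.62857143]
{'t': 22.27, 'contact': [49.7, 0.1, 95.0], 'terminal': [-50.3, 0.2, 95.1], 'ypr': [-0.0, 0.1, -180.0], 'F': [-3.8, -0.5, -2.4], 'M': [-0.19, 0.94, 0.03]}
[0.103, 204.663] {-4: np.float64(0.205), -2: np.float64(0.177), 0: np.float64(0.148), 2: np.float64(0.12), 4: np.float64(0.092)} 234.3385305770466 [[258.5, 232.0], [316.5, 240.6]]
```

```bash
python3 -m creep '{"rows":[[-0.02,0,0.005,0,0,0,50],[-0.04,0,0.01,0,0,0,50],[-0.06,0,0.015,0,0,0,50],[-0.08,0,0.015,0,0,0,50],[-0.08,0,0.015,0,0,0,50],[-0.08,0,0.015,0,0,0,50]]}'>/dev/null; python3 -c "
from h import *
F=[]
for i in range(7):optics.grab_frame('top');F.append(where()['F'])
print(np.mean(F,0));print(where())
t=tilt();print(t['slope'],t['pred'],t['mid'],t['q'])
"
```

```text
[ 4.84285714 -1.77142857 -2.94285714]
{'t': 23.43, 'contact': [49.5, 0.2, 95.2], 'terminal': [-50.5, 0.2, 95.0], 'ypr': [-0.0, -0.1, -179.9], 'F': [5.4, -1.5, -2.6], 'M': [-0.41, -0.92, 0.15]}
[0.1, 205.541] {-4: np.float64(0.208), -2: np.float64(0.179), 0: np.float64(0.151), 2: np.float64(0.123), 4: np.float64(0.094)} 234.35478618647375 [[258.6, 231.9], [316.6, 240.7]]
```

```bash
python3 -m creep '{"rows":[[0.04,0,0.01,0,0,0,50],[0.04,0,0.02,0,0,0,50],[0.04,0,0.02,0,0,0,50],[0.04,0,0.02,0,0,0,50]]}'>/dev/null; python3 -c "
from h import *
F=[]
for i in range(7):optics.grab_frame('top');F.append(where()['F'])
print(np.mean(F,0));print(where())
"
```

```text
[ 1.65714286 -2.87142857  4.67142857]
{'t': 24.32, 'contact': [49.6, 0.2, 94.9], 'terminal': [-50.4, 0.2, 94.9], 'ypr': [-0.0, -0.0, -180.0], 'F': [1.7, -2.7, 4.5], 'M': [-0.69, -0.31, 0.12]}
```

```bash
python3 -m creep '{"rows":[[0.01,0.015,-0.013,0,0,0,50],[0.01,0.015,-0.013,0,0,0,50],[0.01,0.015,-0.013,0,0,0,50]]}'>/dev/null; python3 -c "
from h import *
F=[]
for i in range(7):optics.grab_frame('top');F.append(where()['F'])
print(np.mean(F,0));print(where())
"
```

```text
[ 2.57142857 -2.05714286  5.75714286]
{'t': 25.05, 'contact': [49.5, 0.1, 94.9], 'terminal': [-50.5, 0.2, 94.9], 'ypr': [-0.0, -0.0, -179.9], 'F': [2.6, -1.8, 6.2], 'M': [-0.49, -0.51, 0.08]}
```

```bash
python3 -m creep '{"rows":[[0.03,0.02,-0.03,0,0,0,50],[0.03,0.02,-0.03,0,0,0,50],[0.03,0.02,-0.03,0,0,0,50]]}'; python3 -c "
from h import *
F=[]
for i in range(3):optics.grab_frame('top');F.append(where()['F'])
print(np.mean(F,0));print(where())
"
```

```text
clock: 25.42
tcp_pos: [0.4456, 0.336, 0.099]
orientation: [-3.097, -0.466, -0.079]
contact_force: [3.1, 3.0, -1.7]
grip_width: 0.0555
gripper_force: 63.0
[ 2.76666667  1.86666667 -2.3       ]
{'t': 25.57, 'contact': [49.5, 0.1, 95.0], 'terminal': [-50.5, 0.0, 95.1], 'ypr': [0.0, 0.1, -179.9], 'F': [4.1, 2.1, -2.4], 'M': [0.63, -0.54, 0.08]}
```

```bash
python3 -m creep '{"rows":[[0.025,-0.01,0.004,0,0,0,50],[0.025,-0.01,0.004,0,0,0,62],[0.025,-0.01,0.004,0,0,0,75],[0.025,-0.01,0.004,0,0,0,85],[0.025,-0.01,0.004,0,0,0,85],[0.025,-0.01,0.004,0,0,0,85]]}'
python3 - <<'E'
from h import *
print(where())
g=optics.grab_frame("scene");t=tilt();print(t['slope'],t['mid'],t['ends'],t['q'])
cv2.imwrite("pics/rel.png",cv2.resize(g["color"][175:295,215:355],None,fx=5.5,fy=5,interpolation=cv2.INTER_CUBIC))
E
```

```text
clock: 26.32
tcp_pos: [0.4464, 0.3357, 0.099]
orientation: [-3.098, -0.465, -0.079]
contact_force: [-0.9, 0.1, 0.4]
grip_width: 0.0853
gripper_force: 0.0
{'t': 26.32, 'contact': [50.2, -0.5, 95.1], 'terminal': [-49.8, -0.5, 95.2], 'ypr': [-0.0, 0.1, -180.0], 'F': [-0.8, 0.4, 0.4], 'M': [-0.01, 0.03, -0.0]}
[0.103, 204.299] 233.99794388406252 [[259.0, 230.5], [318.0, 235.5]] [[258.2, 231.7], [316.2, 240.3]]
```

```bash
python3 -m creep '{"rows":[[0.03,0,-0.6,0,0,0,85],[0.07,0,-1.4,0,0,0,85],[0.15,0,-3,0,0,0,85],[0.24,0,-4.8,0,0,0,85],[0.24,0,-4.8,0,0,0,85],[-3,5,-7,0,0,0,85],[-3,8,-8,0,0,0,85],[-3,8,-8,0,0,0,85],[-3,8,-8,0,0,0,85],[-3,8,-8,0,0,0,85]]}'
python3 - <<'E'
from h import *
f=optics.grab_frame("top");g=optics.grab_frame("scene")
for F,n in((f,"top"),(g,"scene")):
    hsv=cv2.cvtColor(F["color"],cv2.COLOR_BGR2HSV);m=cv2.inRange(hsv,(25,70,40),(90,255,255));u=proj(F,np.r_[V[:2],94]/1000)[0]
    k=np.zeros_like(m);x,y=u.astype(int);k[y-35:y+35,x-45:x+45]=255;m&=k;P=np.argwhere(m)[:,::-1]
    if n=="top":
        c,s,a=rect(ray(F,P,.0955));print(c,s,a,RV.inv().apply(np.r_[c,0]-V))
a=cv2.resize(f["color"][195:280,185:265],None,fx=5,fy=5,interpolation=cv2.INTER_CUBIC);b=cv2.resize(g["color"][195:280,220:300+40-25+20],None,fx=3.4,fy=5,interpolation=cv2.INTER_CUBIC)
print(a.shape,b.shape);cv2.imwrite("pics/end.png",np.hstack([a,b]))
E
```

```text
clock: 27.68
tcp_pos: [0.4241, 0.1163, 0.2959]
orientation: [-3.1, -0.456, -0.082]
contact_force: [-0.4, 0.4, -0.2]
grip_width: 0.085
gripper_force: 0.0
[442.07107544 334.92944336] (100.49825286865234, 61.215415954589844) 17.246112823486328 [-0.21014696  0.09545481  0.        ]
(425, 400, 3) (425, 391, 3)
```

View pics/end.png

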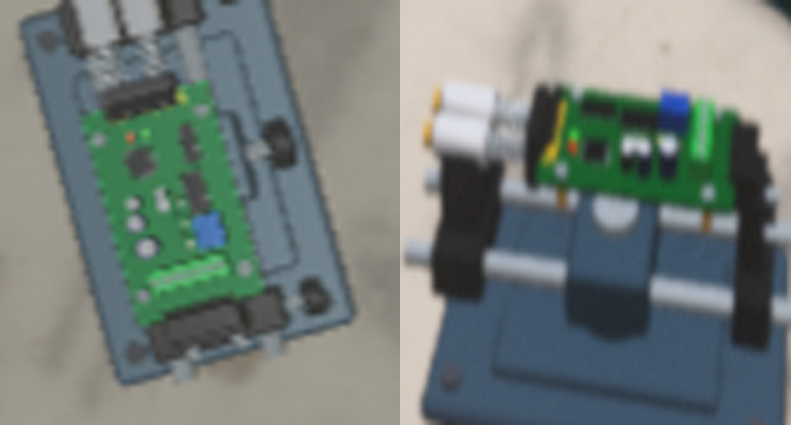

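The last view shows the board held between both jaws: gold end in the sprung jaw at crop (140,95), terminal end under the lip at (200,320). It measures within 0.3 mm of centre, square and level.

```bash
python3 -c "
from bench import r
print(r.hand_in())"
```

```text
the job is handed in; nothing more can be done
None
```

The board is in the vice, parts up, gold end in the sprung jaw and terminal end behind the fixed lip; the cameras put it within about 0.3 mm of centre, square and level, with the gripper clear, and I handed it in at about 28 s.

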